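# Mist a slab cake and hold the dusting stencil over it

### The arm

A 7-joint arm with a two-finger parallel gripper is mounted at the origin on the work surface. World frame = base frame: x ahead of the robot, y to its left, z up, the work surface at z = 0. Lengths are in mm, angles in rad, forces in N, time in s.
With the tool pointing down it reaches from about 425 to 950 mm from the base axis. Payload 4.7 kg.
Tool frame: the origin (TCP) lies midway between the tips of the shut fingers; the grasp point (between the pads) lies 19 mm behind it; z points along the fingers, y is the line along which they close (so a half turn about z gives the same grasp; the last joint's range is limited). The gripper opens to 87 mm and grips with 3 to 60 N. Pads are 19 mm wide; open, the fingers measure 117 mm over their backs; the gripper's body (75 mm by 190 mm) begins 51 mm behind the grasp point.
Start: joints at [-1.149, 0.469, -0.049, 1.532, 0.024, 1.141, -0.082], TCP at [294.052, 607.604, 222.573] pointing down, gripper open.
Joint ranges: [-2.59, 2.59], [-0.33, 1.99], [-1.39, 1.29], [0.1, 2.45], [-1.04, 4.18], [0.21, 1.99], [-2.66, 2.66]. Speed limits (rad/s): [2.57, 2.57, 3.14, 3.14, 3.14, 3.14, 3.14].

### API

Orientations are given as a rotation vector (axis times angle).
In Python, from plant import * gives the robot as it stands. The module is installed in compiled form; this text tells all that it offers. Calls block until the motion is done:
- move_to(position, orientation): joint-space move of the TCP to a pose.
- move_linear(position, frame=None, rate=150): straight line of the TCP; frame=None keeps the orientation; rate is the mean speed in mm/s.
- set_joints(angles): joint-space move.
- grip(opening, f_grip=None): opening from 0.0 (shut) to 1.0 (fully open); f_grip is the grip in N (None keeps the last); returns when the fingers have stopped.
- dwell(seconds).
- ik(position, orientation): joint angles nearest the present ones, or None.
- get_obs(): the state.
- capture(name): name is "scene" or "top"; returns the picture (400x640x3 uint8, blue, green, red); there is no depth.
- camera_model(name): a dict with "mtx" (3x3 intrinsics, pixels), "rvec" (rotation vector, rad) and "tvec" (3), from world to camera coordinates, as OpenCV has them. Camera axes: x right, y down, z forward; pixel columns grow to the right and rows downward; lengths in mm; the calibration is good to about 2 mm. A picture is of the moment at which its call begins. camera_model takes no time and is no camera call.
A pose or a line that the arm cannot do raises MotionError and nothing moves.
- close_job(): hands the job in; it is judged then, once.
The state is a dict: "clock": time; "qpos": joint angles; "joint_velocities": joint speeds; "joint_torque": joint torques, N m; "tcp_pos": TCP position; "eef_rot": TCP orientation; "wrist_force": force on the tool from outside, world axes, zero at the start; "ft_torque": the same for the moment, N m; "gripper_width": opening from 0.0 (shut) to 1.0 (fully open); "grip_force": force on a finger pad.
Only numpy, scipy, OpenCV 4.12 (cv2) and the standard library are available. Lean on these libraries where they do the work, as an engineer would, in place of code of your own. Each camera call takes 0.05 s, during which the arm holds its last target. There are 200 camera calls.

### The job

Get the slab cake ready for cocoa dusting: first press the bench sprayer's pump head fully down and let it spring back up, so that the top of the cake is misted with glaze. Then pick up the steel stencil by its bridge handle, carry it over the row of jars and cups without disturbing anything, and hold it level over the cake, centred and square with it, about 1 cm above the wet top and never touching the cake, for a colleague to dust through. Finish while still holding it still there: do not lay it on the cake or let go.

Things in the scene. Friction and masses are not known exactly. Their poses are not given: they have to be found in the camera images.
- cake: Slab cake with a dark glazed top, 170 (its x) x 125 (its y) mm, sponge and cream layers, on a silver foil board 200 x 155 x 5 mm that lies loose on the bench; about 1.1 kg. Origin: centre of the board's underside, on the bench; z up; x along the cake's long side, which points roughly away from the robot. Cake top 60 mm above the origin. It may be on the left or on the right, the stencil then being on the other side.
- cake_top (a point): Centre of the cake's flat top, 60 mm above the bench; same axes as the cake.
- stencil: Loose dusting stencil of stainless steel lying flat on the bench, about 0.22 kg: a plate 184 (its x) x 139 (its y) x 3 mm with two rows of three windows, each with a diamond in it, and a white bridge handle along its x over the middle. Origin: centre of the plate's underside; z up. The plate is 14 mm longer and wider than the cake, so centred it stands out 7 mm all round. Either way round is right (the stencil is the same after a half turn).
- stencil_handle (a point): Middle of the stencil's handle bar, straight above the plate's centre: 52 mm above the plate's underside. The bar runs along the stencil's x, is 110 mm long, 12 mm wide and 16 mm high with flat sides; it stands on two posts at its ends (52 mm either side of the middle), and 41 mm is free between it and the plate.
- sprayer: Bench sprayer fixed at the far short end of the cake, about 170 mm from the cake's centre: a white bottle of 60 mm diameter in a steel stand with an 84 mm square foot, with a pump head on top whose 45 mm long nozzle points over the cake, along the sprayer's -x (its tip is about 120 mm from the cake's centre and 150 mm above the bench). Origin: centre of the underside of its foot, on the bench; z up. Its highest point is the pump head.
- pump_top (a point): Centre of the flat round top of the pump head (32 mm diameter), 170 mm above the bench when it is up. It is pressed straight down and moves with the head.
- pump_head (a joint): How far the pump head is pressed down, in m: 0 is up, 0.012 is fully down (the stop). It starts to give at about 4 N, takes about 9 N at the stop, and springs back up when let go.
- shaker: Bystander: steel cocoa shaker, 67 mm diameter, 116 mm tall, standing in the middle row between cake and stencil. Origin: centre of its underside.
- cocoa_jar: Bystander: brown jar with a steel lid, 68 mm diameter, 140 mm tall, in the middle row. Origin: centre of its underside.
- tool_cup: Bystander: white beaker, 68 mm diameter, 125 mm tall, holding fixed small spatulas up to about 140 mm high, in the middle row. Origin: centre of its underside.
- bowl: Bystander: small steel bowl, 116 mm diameter, 60 mm tall, at the right. Origin: centre of its underside.
- ramekin: Bystander: white ramekin, 80 mm diameter, 45 mm tall, at the left. Origin: centre of its underside.
- spatula: Bystander: wooden-handled spatula, 280 mm long and 20 mm high, lying along x at the left. Origin: on its underside, at the middle of its length.
- cake_ring: Bystander: steel cake ring, 80 mm diameter, 50 mm tall, at the right. Origin: centre of its underside.
Mind the look-alikes: they are no part of the job. What is shaped like the stencil but purple is not meant. Leave any red look-alike of the sprayer alone.

How it is judged (in metres and radians):
On the way, in this order (a step that is already met when the one before it is completed fails the run):
1. the pump head is pressed down (at least 10 of its 12 mm) (value of joint pump_head above 0.01 m), for 0.05 s.
2. the pump head is let up again (value of joint pump_head below 0.002 m), for 0.1 s.
3. the stencil is lifted higher than the jars (140 mm) (height (world z) of stencil above 0.142 m), for 0.1 s.
At the end, for the whole second after the job is handed in: The fingers hold the stencil by its handle, still and level (0.08 rad) over the cake: centred within 10 mm each way, square within 0.10 rad, underside 3 to 20 mm above the cake's top, touching neither cake nor sprayer; cake within 10 mm of where it stood, pump head up (x of stencil in the frame of cake_top between -0.01 and 0.01 m and y of stencil in the frame of cake_top between -0.01 and 0.01 m and z of stencil in the frame of cake_top between 0.003 and 0.02 m and angle between the x axis of stencil and the x axis of cake, either way round below 0.1 rad and angle between stencil's own z axis and vertical below 0.08 rad and linear speed of stencil below 0.02 m/s and angular speed of stencil below 0.15 rad/s and contact force between stencil and the fingers above 0.5 N and distance between the grasp point and stencil_handle below 0.06 m and contact force between stencil and cake below 0.05 N and contact force between stencil and sprayer below 0.05 N and distance of cake from where it was at the start of the episode below 0.01 m and value of joint pump_head below 0.002 m); the arm keeps its last pose, push and grip.
It fails at once if the stencil touches the cake (contact force between stencil and cake above 0.3 N).
It fails at once if the robot touches the cake (contact force between any of the arm, the fingers and cake above 0.5 N).
It fails at once if glaze is sprayed on the stencil (pump pressed while the stencil is off the bench) (value of joint pump_head above 0.004 m and height (world z) of stencil above 0.03 m).
It fails at once if a bystander is moved by more than 20 mm (distance of any of shaker, cocoa_jar, tool_cup, bowl, ramekin, spatula, cake_ring from where it was at the start of the episode above 0.02 m).
It also fails if it takes over 58 s, if anything falls off the work surface, if the arm or the gripper's body presses on something with over 40 N, if the wrist force passes 120 N, or if a joint passes its speed limit or range.

## Working session

There is one attempt and no reset: what is moved stays moved. The work goes in short steps, each a Python script; the robot and the scene stay as the last script left them, time stands still between calls to the robot, and variables do not carry over. Pictures are saved under pics/ and viewed, at most 10 in all, crops included, and the job is handed in when it is done.

```bash
mkdir -p pics; python3 - <<'E'
from plant import *
import cv2
for n in("scene","top"):
    cv2.imwrite(f"pics/{n}0.png",capture(n)); c=camera_model(n); print(n,c)
o=get_obs();print(o["clock"],o["eef_rot"],o["tcp_pos"],o["wrist_force"])
E
```

```text
scene {'mtx': array([[478.12994329,   0.        , 324.41948003],
       [  0.        , 478.12994329, 193.49550995],
       [  0.        ,   0.        ,   1.        ]]), 'rvec': array([ 1.76969523,  1.86552499, -0.700907  ]), 'tvec': array([  45.68239679, -232.41046681, 1935.8111123 ])}
top {'mtx': array([[432.26906688,   0.        , 323.32917904],
       [  0.        , 432.26906688, 202.66663847],
       [  0.        ,   0.        ,   1.        ]]), 'rvec': array([ 2.19775284, -2.130151  ,  0.13483415]), 'tvec': array([ -27.94752411,  422.22997623, 1483.43041274])}
0.1 [-7.01999300e-01 -3.06183080e+00  2.71279455e-03] [293.84936615 607.10043536 221.58489349] [ 0.48784279 -0.33527898 -0.2771716 ]
```

View pics/scene0.png

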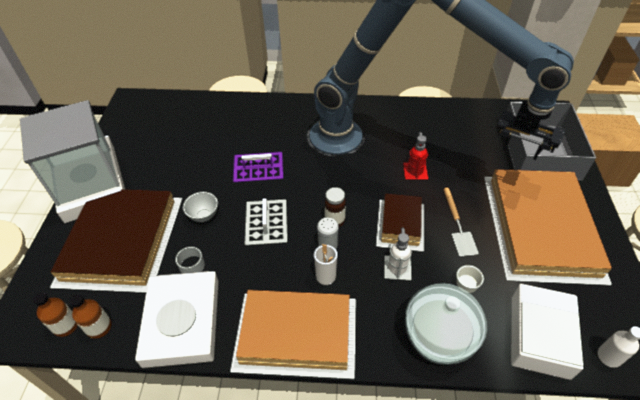

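View pics/top0.png

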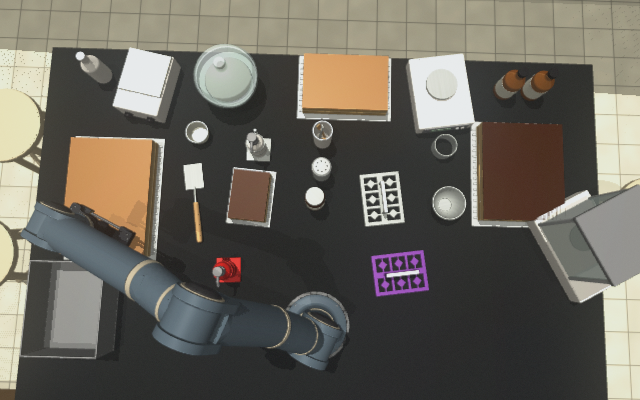

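Scene picture: cake at (402,215), white sprayer (399,255), red one (417,160), white stencil (266,221), purple one (259,166). Top picture: cake (250,195), white sprayer (257,146), red look-alike (227,270), white stencil with its handle running up the picture (381,198), purple look-alike (400,273). The white sprayer at the far end of the cake and the white/steel stencil fit the description. I'll confirm this in a crop and measure at the same time.

```bash
cat > h.py <<'E'
import numpy as np, cv2
from plant import *
def ray(n,px,z):
    c=camera_model(n); R=cv2.Rodrigues(c["rvec"])[0]; C=-R.T@c["tvec"].ravel()
    u=cv2.undistortPoints(np.float64(px).reshape(-1,1,2),c["mtx"],None).reshape(-1,2)
    d=np.c_[u,np.ones(len(u))]@R
    return C+d*((z-C[2])/d[:,2])[:,None]
def blob(mask,box):
    """largest contour in box (x0,y0,x1,y1)"""
    m=np.zeros_like(mask); x0,y0,x1,y1=box; m[y0:y1,x0:x1]=mask[y0:y1,x0:x1]
    cs=cv2.findContours(m,cv2.RETR_EXTERNAL,cv2.CHAIN_APPROX_NONE)[0]
    return max(cs,key=cv2.contourArea)
def rect(n,cnt,z):
    """centre, long side, short side, yaw of long side (mod pi) of contour on plane z"""
    p=ray(n,cnt.reshape(-1,2),z)[:,:2].astype(np.float32)
    q=cv2.boxPoints(cv2.minAreaRect(p)); a,b=q[1]-q[0],q[2]-q[1]
    if np.linalg.norm(a)<np.linalg.norm(b): a,b=b,a
    yaw=np.arctan2(a[1],a[0]); yaw=(yaw+np.pi/2)%np.pi-np.pi/2
    return q.mean(0),np.linalg.norm(a),np.linalg.norm(b),yaw
E
python3 - <<'E'
from h import *
im=cv2.imread("pics/top0.png"); hsv=cv2.cvtColor(im,cv2.COLOR_BGR2HSV)
brown=((hsv[...,0]<20)&(hsv[...,1]>70)&(hsv[...,2]>35)).astype(np.uint8)
white=((hsv[...,1]<70)&(hsv[...,2]>100)).astype(np.uint8)
print("cake",rect("top",blob(brown,(222,162,280,232)),60))
light=((hsv[...,2]>45)).astype(np.uint8)
print("board",rect("top",blob(light,(215,163,285,235)),5))
print("stencil",rect("top",blob(cv2.morphologyEx(white,cv2.MORPH_CLOSE,np.ones((3,3))),(350,160,412,235)),3))
a=cv2.resize(im[120:240,215:295],None,fx=5,fy=5,interpolation=cv2.INTER_CUBIC)
b=cv2.resize(im[150:270,345:423],None,fx=5,fy=5,interpolation=cv2.INTER_CUBIC)
cv2.imwrite("pics/c1.png",np.hstack([a,b]))
E
```

```text
cake (array([436.46588, 238.24338], dtype=float32), np.float32(170.15402), np.float32(128.48424), np.float32(-0.077733874))
board (array([434.62457, 247.63821], dtype=float32), np.float32(251.82794), np.float32(245.87009), np.float32(0.041349888))
stencil (array([ 447.94138, -220.51566], dtype=float32), np.float32(186.51123), np.float32(142.06499), np.float32(0.1333654))
```

View pics/c1.png

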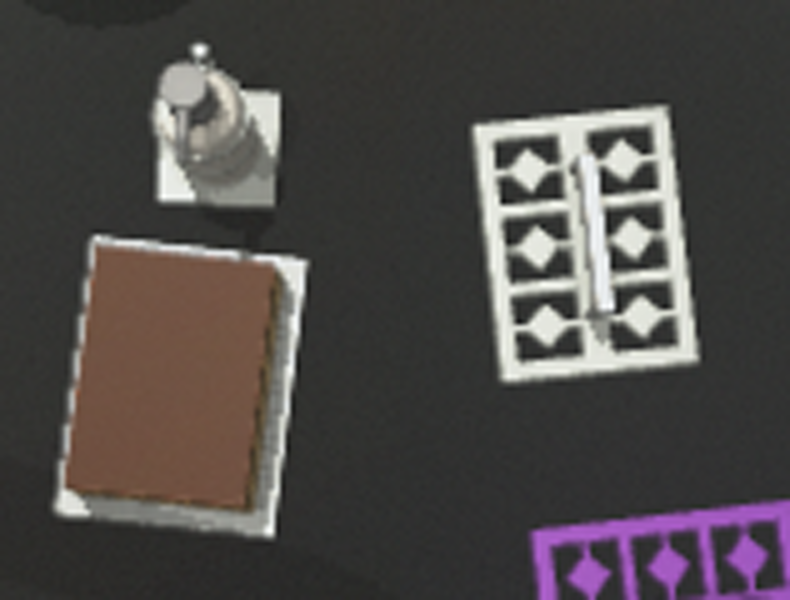

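The crop confirms it: white sprayer with grey pump disc at top-view px (251.4,136.6), nozzle pointing over the cake; white stencil with bridge handle at (381,198). The purple plate below it and the red sprayer are the look-alikes.

```bash
cat >> h.py <<'E'
from scipy.spatial.transform import Rotation as Ro
def ori(th): return (Ro.from_euler("z",th)*Ro.from_euler("x",np.pi)).as_rotvec()
CAKE=np.array([436.5,239.5]); CY=-0.078; ST=np.array([448.,-220.5]); SY=0.133
E
python3 - <<'E'
from h import *
P=ray("top",[251.4,136.6],170)[0]; print(P, CAKE+170*np.array([np.cos(CY),np.sin(CY)]))
for k in(0,np.pi):
    for n,p,t in(("pump",[*P[:2],230],CY+k),("st",[*ST,100],SY+k),("st",[*ST,30],SY+k),("up",[*ST,235],SY+k),("mid",[500,0,235],k),("cake",[*CAKE,235],CY+k),("cake",[*CAKE,100],CY+k)):
        q=ik(p,ori(t)); print(n,None if q is None else np.round(q,2))
E
```

```text
[611.51196551 222.93830538 170.        ] [605.98312214 226.25344155]
pump [-0.86  0.47  0.63  1.62 -0.3   1.15 -1.8 ]
st [-0.44  0.57  1.1   2.11 -0.67  0.88 -0.38]
st [-0.3   0.63  0.9   2.15 -0.76  0.73 -0.32]
up [-0.48  0.25  1.02  1.97 -0.24  1.06 -0.79]
mid [-0.73  0.2   0.75  1.96 -0.15  1.05 -1.48]
cake [-1.09  0.17  0.58  1.95 -0.11  1.04 -2.11]
cake [-1.05  0.38  0.58  2.1  -0.3   0.75 -1.93]
pump [-0.45  0.42  0.04  1.59 -0.02  1.13  1.1 ]
st [-0.13  0.39  0.62  2.09 -0.33  0.76  2.41]
st [ 0.06  0.48  0.39  2.13 -0.32  0.59  2.39]
up [-0.37  0.21  0.87  1.96 -0.19  1.05  2.29]
mid [-0.38  0.17  0.34  1.94 -0.06  1.04  1.56]
cake [-0.6   0.17  0.02  1.93 -0.    1.04  0.91]
cake [-0.58  0.34 -0.01  2.07  0.    0.74  0.9 ]
```

```bash
python3 - <<'E'
from h import *
P=[610,224.]
grip(0.0,20)
move_to([*P,235],ori(CY))
move_linear([*P,176],rate=120)
for z in np.arange(171,150,-2.):
    move_linear([*P,z],rate=40); o=get_obs()
    print(z,o["tcp_pos"].round(1),o["wrist_force"].round(1))
    if o["wrist_force"][2]>18: break
dwell(0.15)
cv2.imwrite("pics/press.png",capture("scene")[170:310,330:490].repeat(4,0).repeat(4,1))
move_linear([*P,235],rate=120); o=get_obs(); print(o["clock"],o["wrist_force"],o["qpos"].round(2))
E
```

```text
171.0 [610.1 224.  171.3] [-0.1  0.3 -0.1]
169.0 [610.5 224.1 169.9] [-0.7 -0.9  4.4]
167.0 [610.5 224.2 167.6] [0.3 0.8 4.3]
165.0 [610.5 224.1 165.7] [-1.4  0.4  5.1]
163.0 [610.5 224.1 163.9] [-1.2 -0.5  7.5]
161.0 [610.5 224.1 162. ] [-0.3  0.3  7.8]
159.0 [610.6 224.1 160.2] [-0.9 -0.9  8. ]
157.0 [610.5 224.1 158.5] [-2.7 -0.4  9.1]
155.0 [610.6 224.2 158.3] [-6.4 -0.6 18.2]
7.3667 [-0.21850311  0.50462798  0.69859679] [-0.86  0.47  0.63  1.61 -0.3   1.16 -1.8 ]
```

View pics/press.png

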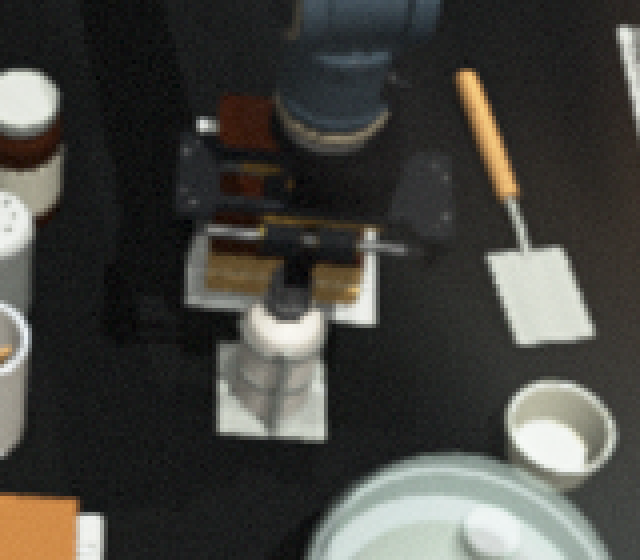

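The press picture shows the shut fingers on the white sprayer's pump head (around (290,290)). The stop came at 158.3 mm with 18 N. Now the stencil.

```bash
python3 - <<'E'
from h import *
grip(0.55,20)
move_linear([500,60,240],ori(0),rate=250)
move_linear([*ST,240],ori(SY),rate=250)
move_linear([*ST,90],rate=150)
cv2.imwrite("pics/pre.png",cv2.resize(capture("scene")[140:270,200:340],None,fx=4,fy=4,interpolation=cv2.INTER_CUBIC))
o=get_obs();print(o["clock"],o["tcp_pos"],o["qpos"].round(2),o["gripper_width"])
E
```

```text
11.8333 [ 448.70975535 -220.7984667    90.84715805] [-0.2   0.43  0.72  2.1  -0.42  0.75 -0.65] 0.5498201783497025
```

View pics/pre.png

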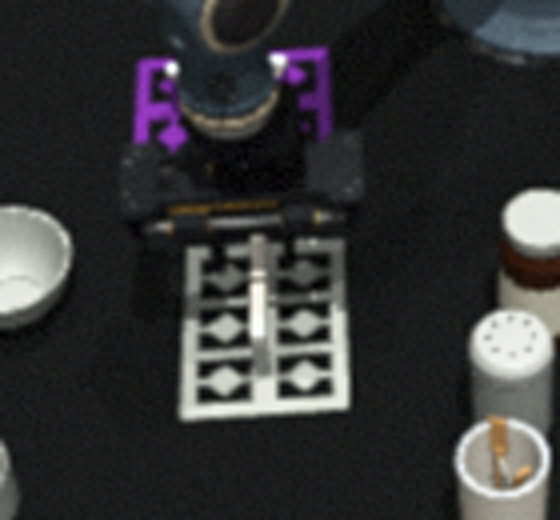

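The picture shows the open fingers straddling the white handle (bar from (259,240) to (262,370)), well clear of the bowl and jars. Descending and gripping.

```bash
python3 - <<'E'
from h import *
for z in (60,33):
    move_linear([*ST,z],rate=80); print(get_obs()["wrist_force"].round(1),get_obs()["tcp_pos"].round(1))
grip(0.0,45); o=get_obs(); print(o["gripper_width"]*87,o["grip_force"],o["wrist_force"].round(1))
move_linear([*ST,60],rate=60); o=get_obs(); print(o["wrist_force"].round(2),o["ft_torque"].round(2),o["gripper_width"]*87)
move_linear([*ST,240],rate=150)
o=get_obs(); print(o["clock"],o["wrist_force"].round(2),o["ft_torque"].round(2),o["grip_force"],o["tcp_pos"])
cv2.imwrite("pics/lift.png",cv2.resize(capture("scene")[100:290,180:380],None,fx=3,fy=3,interpolation=cv2.INTER_CUBIC))
cv2.imwrite("pics/lift_top.png",capture("top"))
E
```

```text
[0.6 0.  0.5] [ 447.6 -220.6   59.5]
[ 0.6 -1.3 -0. ] [ 447.6 -220.5   32.5]
11.572197650068407 44.99994182959199 [ 0.7 -0.5  0.2]
[-0.41 -0.68 -2.34] [-0.07  0.18  0.  ] 11.277604562723278
15.5083 [-0.4  -0.04 -2.48] [-0.06  0.15  0.02] 44.999938141554594 [ 447.37415674 -220.19336631  239.13821305]
```

View pics/lift.png

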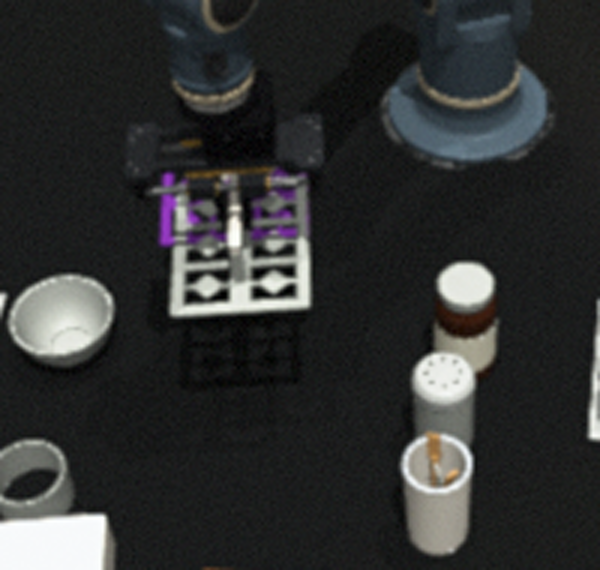

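The picture shows the stencil hanging from the handle, level to the eye (near edge (170,310) to (310,300)), with its shadow on the bench. Carrying it over to a hover above the cake.

```bash
python3 - <<'E'
from h import *
move_linear([480,0,240],ori(0),rate=180)
move_linear([*CAKE,240],ori(CY),rate=180)
move_linear([*CAKE,135],rate=100)
dwell(0.3); o=get_obs(); print(o["clock"],o["tcp_pos"],o["eef_rot"],o["wrist_force"].round(2),o["ft_torque"].round(2),o["qpos"].round(2))
s=capture("scene");t=capture("top");cv2.imwrite("pics/hs.png",s);cv2.imwrite("pics/ht.png",t)
a=cv2.resize(s[160:280,350:460],None,fx=3.6,fy=4,interpolation=cv2.INTER_CUBIC)
b=cv2.resize(t[120:240,210:300],None,fx=4,fy=4,interpolation=cv2.INTER_CUBIC)
cv2.imwrite("pics/hover.png",np.hstack([a,b]))
E
```

```text
20.0 [436.63477369 239.64652551 135.309927  ] [-3.13864308e+00  1.22406358e-01 -6.97081716e-04] [-0.28  0.33 -2.39] [-0.03  0.19  0.02] [-1.04  0.31  0.55  2.06 -0.22  0.82 -2.01]
```

View pics/hover.png

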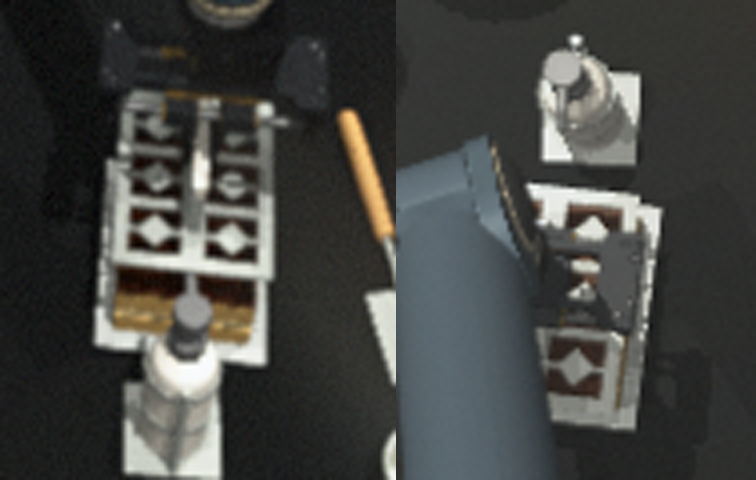

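```bash
python3 - <<'E'
from h import *
f=lambda x,y:(210+(x-396)/4-.4,120+y/4-.4)
g=lambda x,y:(350+x/3.6-.4,160+y/4-.4)
print("top corners stencil z105: far-right, near-right",ray("top",[f(638,195),f(635,428)],105).round(1))
print("cake top near/far right edge", ray("scene",[g(115,292),g(250,310)],60).round(1))
print("scene: near-cam corners L,R at 105",ray("scene",[g(112,262),g(272,278)],105).round(1))
print("scene handle ends top z162",ray("scene",[g(207,112),g(194,195)],162).round(1))
# predicted TCP / finger location
for n in("scene","top"):
    c=camera_model(n); p=cv2.projectPoints(np.array([[436.6,239.6,z] for z in(135.,154.,205.)]),c["rvec"],c["tvec"],c["mtx"],None)[0].reshape(-1,2); print(n,p.round(1), [( (q[0]-350)*3.6,(q[1]-160)*4) if n=="scene" else ((q[0]-210)*4+396,(q[1]-120)*4) for q in p])
E
```

```text
top corners stencil z105: far-right, near-right [[522.8 166.4 105. ]
 [328.9 160.1 105. ]]
cake top near/far right edge [[517.5 168.8  60. ]
 [529.3 288.4  60. ]]
scene: near-cam corners L,R at 105 [[521.3 162.4 105. ]
 [530.1 301.  105. ]]
scene handle ends top z162 [[409.6 244.6 162. ]
 [496.1 228.7 162. ]]
scene [[405.  199.4]
 [405.7 195.5]
 [407.6 184.9]] [(np.float64(197.89717891558595), np.float64(157.50287267292595)), (np.float64(200.447534161427), np.float64(142.18129136516302)), (np.float64(207.53768127552095), np.float64(99.58633692901446))]
top [[245.2 192. ]
 [244.2 191.2]
 [241.3 188.8]] [(np.float64(536.9134688654729), np.float64(288.0315486772864)), (np.float64(532.8549759122743), np.float64(284.66477438232357)), (np.float64(521.3916225439875), np.float64(275.1552042291946))]
```

```bash
python3 - <<'E'
from h import *
im=cv2.resize(cv2.imread("pics/hs.png")[175:260,365:440],None,fx=7,fy=7,interpolation=cv2.INTER_CUBIC)
c=camera_model("scene"); R=np.array([[np.cos(CY),-np.sin(CY)],[np.sin(CY),np.cos(CY)]])
l=[]
for z,sx,sy in((105,92,69.5),(60,85,62.5)):
    for a,b in((1,1),(1,-1),(-1,-1),(-1,1)): l.append([*(CAKE+R@[a*sx,b*sy]),z])
p=cv2.projectPoints(np.array(l),c["rvec"],c["tvec"],c["mtx"],None)[0].reshape(-1,2)
q=((p-[365,175]+.5)*7).round().astype(int); print(q.tolist())
for k,pt in enumerate(q): cv2.drawMarker(im,pt.tolist(),(0,255,0) if k<4 else (0,255,255),cv2.MARKER_CROSS,14,1)
cv2.imwrite("pics/tilt.png",im)
E
```

```text
[[427, 389], [115, 357], [137, 56], [425, 83], [396, 433], [123, 405], [142, 129], [397, 153]]
```

View pics/tilt.png

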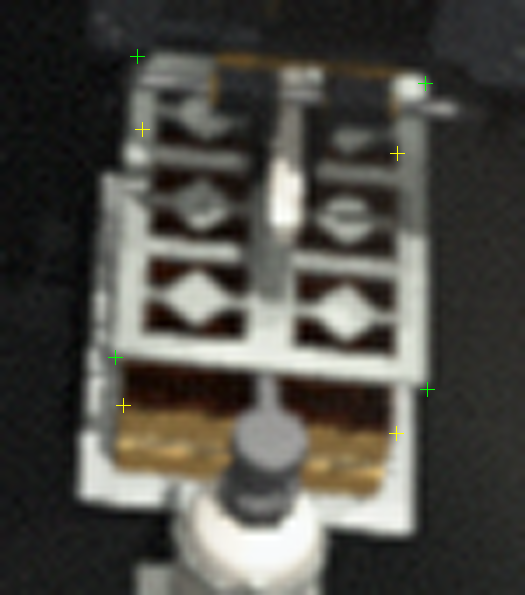

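The crop shows the stencil corners at (115,352), (428,380), (140,57) and (425,78). That is within about 1 px of the level prediction. The cake's edge corners at (118,400) and (392,432) put the cake about 2 mm to the right of my estimate. I'll apply a small correction and lower it.

```bash
python3 - <<'E'
from h import *
T=CAKE+[1,-1.5]
move_linear([*T,135],rate=40)
for z in(115,105): move_linear([*T,z],rate=30); print(get_obs()["wrist_force"].round(2))
dwell(0.5); o=get_obs(); print(o["clock"],o["tcp_pos"],o["wrist_force"].round(2),o["grip_force"],abs(o["joint_velocities"]).max())
s=capture("scene")
cv2.imwrite("pics/final.png",cv2.resize(s[175:260,365:440],None,fx=7,fy=7,interpolation=cv2.INTER_CUBIC))
c=camera_model("scene"); R=np.array([[np.cos(CY),-np.sin(CY)],[np.sin(CY),np.cos(CY)]])
l=[[*(T+R@[a*92,b*69.5]),z] for z in (74,) for a,b in((1,1),(1,-1),(-1,-1),(-1,1))]
p=cv2.projectPoints(np.array(l),c["rvec"],c["tvec"],c["mtx"],None)[0].reshape(-1,2)
print(((p-[365,175]+.5)*7).round())
E
```

```text
[-0.36  0.17 -2.41]
[-1.21  0.11 -2.61]
22.15 [437.53171669 238.02543562 105.05399754] [ 0.56 -0.35 -2.69] 45.000059735029936 0.0022686006075878845
[[413. 431.]
 [106. 399.]
 [128. 100.]
 [413. 126.]]
```

View pics/final.png

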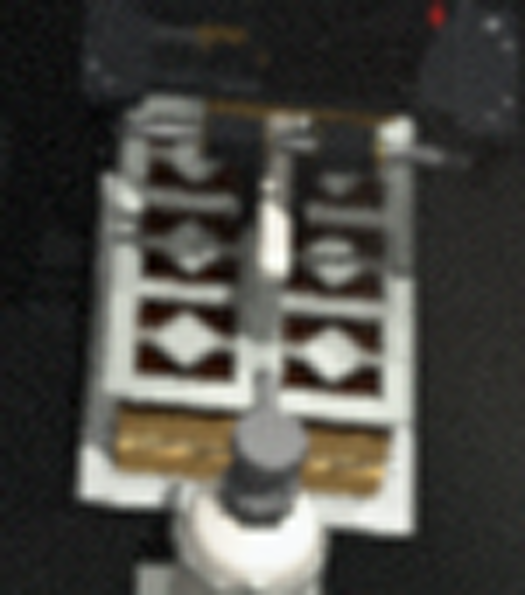

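The picture shows the stencil's front corners at (106,396) and (411,425), within 1 px of the prediction. It sits over the cake with an even overhang and a visible gap, and the wrist force equals only the stencil's weight.

```bash
python3 -c "
from plant import *
print(close_job())"
```

```text
the job is handed in; nothing more can be done
None
```

The pump was pressed to its stop and let up again, and the stencil is held over the cake, level, centred and square to within a few millimetres by the last picture, about 12 mm above the top. I handed the job in at about 22 s; no verdict was shown.

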